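# Make up the kits for two carburettors

## Robot

A 6-joint arm with a two-finger parallel gripper is mounted at the origin on the work surface; the furniture and walls round the work are solid. World frame = base frame: x ahead of the robot, y to its left, z up, the work surface at z = 0. Lengths are in m, angles in rad, forces in N, time in s.
With the tool pointing down it reaches from about 0.3 to 0.75 m from the base axis. Payload 8.5 kg.
Tool frame: the origin (TCP) lies midway between the tips of the shut fingers; the grasp point (between the pads) lies 19 mm behind it (env.pinch_z is the distance from the TCP to the grasp point, in m); z points along the fingers, y is the line along which they close (so a half turn about z gives the same grasp; the last joint's range is limited). The gripper opens to 85 mm and grips with 20 to 120 N. Pads are 22 mm wide; open, the fingers measure 114 mm over their backs; the gripper's body (76 mm by 85 mm) begins 54 mm behind the grasp point. The pads swing forward as they close: fully open they stand 13 mm farther back than shut.
Start: joints at [-1.323, 0.381, 1.297, -0, 1.464, -0.215], TCP at [0.246, -0.492, 0.231] pointing down, gripper open.
Joint ranges: [-3.11, 3.11], [-0.89, 2.33], [0.22, 2.48], [-1.42, 4.56], [0.17, 2.85], [-2.88, 2.88]. Speed limits (rad/s): [2.39, 2.39, 3.14, 3.14, 3.14, 3.14].

## Interface

Orientations are given as a unit quaternion [w, x, y, z].
In Python, from rig import env gives the robot as it stands.
- The arm moves only by the shell command python3 -m crank 'ROWS' [OPENING] [FORCE]. ROWS is JSON, a list of rows, each a list of 2 entries, a list of its own where there are three numbers: the shift along the tool's x, y, z each as a share of 30 mm, from -1 to 1, then the turn, a rotation vector about the tool's x, y, z each as a share of 90 degrees, from -1 to 1. In form: [[[dx, dy, dz], [wx, wy, wz]], ...]. A call has 1 to 20 rows; each row shifts and turns the commanded pose from where the row before left it, along the tool's axes as they then stand; what a row does not reach is not made up. A row lasts 1/8 s, in which the tool goes at most 62.5 mm and 10.7 degrees, less where a joint would pass 70% of its speed; a pose out of reach is approached as far as the arm can. A call with a number of a shift or a turn outside -1 to 1 is refused whole. A call with a gripper value outside its range is refused whole. OPENING is the finger opening in mm, from 0 to 85.4, set as the call begins (- or left out, the last holds). The fingers move at their own pace and stop on an object; FORCE is the grip in N (left out, the last holds). Time passes only in rows, so rows that do not move let the fingers close. It gives the time, the measured TCP pose, the force, the opening and the grip force at its end, in the units of the state.
- env.sense(): the state, without advancing time (a new reading comes with each control period).
- env.snapshot(name): name is "scene" or "top" or "wrist"; returns the picture (400x640x3 uint8, red, green, blue); there is no depth.
- env.get_calibration(name): a dict with "fx", "fy", "cx", "cy" (pixels), "dist" ([k1, k2, p1, p2, k3] as OpenCV has them; the pictures are not rectified), "origin" and "orientation" of the camera in the world. Camera axes: x right, y up, looking along -z (the intrinsics and any distortion apply to the point x, -y, -z); pixel columns grow to the right and rows downward; lengths in m; the calibration is good to about 2 mm. A picture is of the moment at which its call begins: read the wrist's pose just before it. get_calibration takes no time and is no camera call; for the wrist camera it gives the pose at the moment of the call.
- env.close_job(): hands the job in; it is judged then, once.
The state is a dict: "time": time; "joints": joint angles; "qvel": joint speeds; "effort": joint torques, N m; "tcp_pos": TCP position; "orientation": TCP orientation; "wrist_force": force on the tool from outside, world axes, zero at the start; "moment": the same for the moment, N m; "gripper_width": finger opening in m; "finger_force": force on a finger pad.
Only numpy, scipy, OpenCV 4.12 (cv2) and the standard library are available. Lean on these libraries where they do the work, as an engineer would, in place of code of your own. Each camera call takes 0.05 s, during which the arm holds its last target. There are 200 camera calls.

## Task

Make up the kit trays for the two carburettors being rebuilt. The tray in front of the upright carburettor gets its slide parts, the slide cap, the slide spring and the slide needle; the tray in front of the one lying on its side gets its float-bowl parts, the twin float and the emulsion tube. Lay each part flat in the pocket cut for it, the cap upright, and leave the spark plug and the fuel tap where they are.

Things in the scene. Friction and masses are not known exactly. Their poses are not given: they have to be found in the camera images.
- slide_tray: Fixed grey tray with a round pocket, by the upright carburettor; 84 (x) x 180 (y) x 16 mm, origin under its centre. Foam top at z 14, yellow pocket floors at z 6 mm. Pockets at x 0: cap, round, 53 wide, y +56 (no finger room: keep fingertips above the foam); spring, 59 (x) x 28, y 0; needle, 66 (x) x 22, y -44. Finger channel across both, 36 wide in x, y -74 to +27, floor at z 6.
- bowl_tray: Fixed grey tray with a squarish pocket, by the carburettor lying on its side; 84 (x) x 180 (y) x 16 mm, origin under its centre. Foam top at z 14, yellow pocket floors at z 6 mm. Pockets at x 0: float, 60 (x) x 62, y +40, finger notches 54 wide in x to 44 either side in y; tube, 52 (x) x 24, y -42, finger notches 36 wide in x to 30 either side in y.
- slide_cap: Slide cap: round bright-metal cap with O-rings and a brass boss on top, 39 mm across, standing upright; solid to 24 mm up (the boss above, to 34 mm, has no substance). Origin: centre of its underside, z up.
- slide_spring: Slide spring: bright coil spring lying on its side, rigid, 43 mm long (its y axis), 14 mm across and high; the fingers close on it at 10 mm across x. Origin: middle of its underside. Lies in its pocket with its y along the tray's x, either way round.
- slide_needle: Slide needle: grey round metal pin with a pointed end, lying, 50 mm long (its y axis), 8 mm across. Origin: middle of its underside as laid at the start. Lies in its pocket with its y along the tray's x, either way round.
- twin_float: Twin float: two black blocks joined by a thin brass bridge, 44 (x) x 48 (y) x 14 mm, lying flat. Origin: centre of its underside. The blocks span x -22 to +4 mm and y 6 to 24 mm either side: grip across y (48 mm) at x -9 mm; the bridge, beyond x 4, has no substance. Lies in its pocket with its y along the tray's y, either way round, its origin at the pocket's centre.
- emulsion_tube: Emulsion tube (jet holder): small copper-coloured tube with a thicker head, lying, 36 mm long (its y axis), 10 mm across, 11 mm high. Origin: middle of its underside as laid at the start. Lies in its pocket with its y along the tray's x, either way round.
- spark_plug: Spark plug, white and metal, 20 x 74 x 23 mm, lying on the blue mat; not wanted, stays where it is. Origin: centre of its underside, y along it.
- fuel_tap: Cast grey fuel tap body, an upright stub on a flange, 43 x 67 x 55 mm, standing on the blue mat; not wanted, stays where it is. Origin: centre of its underside.
Things that resemble listed ones, but are neither listed nor needed, are in the scene too. Of the things shaped like the twin_float, the black one is meant.

How it is judged:
By the outcome, as a careful person would: the job done as asked, in the order asked, and still so for the second after the job is handed in, with the robot touching nothing.
It also fails if it takes over 125 s, if anything falls off the work surface, if the arm or the gripper's body presses on something with over 40 N, if the wrist force passes 120 N, or if a joint passes its speed limit or range.

## Working session

There is one attempt and no reset: what is moved stays moved. The work goes in short steps, Python scripts to look and compute and a shell command to move; the robot and the scene stay as the last step left them, time stands still between calls to the robot, and variables do not carry over. Pictures are saved under pics/ and viewed, at most 14 in all, crops included, and the job is handed in when it is done.

```bash
mkdir -p pics; ls; python3 - <<'E'
from rig import env
import cv2
for n in ("top","scene"):
    im=env.snapshot(n); cv2.imwrite(f"pics/{n}0.png",im[:,:,::-1]); c=env.get_calibration(n); print(n,c)
print(env.sense())
E
```

```text
pics
top {'fx': 506.482470178284, 'fy': 506.482470178284, 'cx': 316.75390165203004, 'cy': 195.6509031478339, 'dist': array([-0.12782725,  0.        ,  0.        ,  0.        ,  0.        ]), 'origin': array([0.34822926, 0.0185182 , 1.20977247]), 'orientation': array([ 0.70701047,  0.03005761, -0.03643716, -0.70562388])}
scene {'fx': 475.0134347506992, 'fy': 475.0134347506992, 'cx': 315.4679755530472, 'cy': 196.15115088509097, 'dist': array([-0.02585581,  0.        ,  0.        ,  0.        ,  0.        ]), 'origin': array([-0.07736349,  0.78043742,  0.77681014]), 'orientation': array([-0.25853335, -0.13396722,  0.41506436,  0.8619367 ])}
{'time': 0.1, 'joints': array([-1.32327726e+00,  3.81133512e-01,  1.29815205e+00,  3.54735002e-05,
        1.46359759e+00, -2.15302215e-01]), 'qvel': array([ 0.00074773,  0.00046566, -0.00354788,  0.000574  , -0.00168458,
       -0.00012924]), 'effort': array([ 3.89423090e-03, -4.49217546e+01, -2.31657994e+01, -1.67097428e-04,
        3.62300714e-03,  1.38059829e-05]), 'tcp_pos': array([ 0.24550212, -0.49188255,  0.230782  ]), 'orientation': array([-6.45451884e-04,  9.73344067e-01,  2.29348884e-01,  7.23788246e-06]), 'wrist_force': array([0.24638827, 0.14124991, 0.11462344]), 'moment': array([0.05095709, 0.01122661, 0.00345945]), 'finger_force': 0.0, 'gripper_width': 0.08569135148334787}
```

View pics/top0.png

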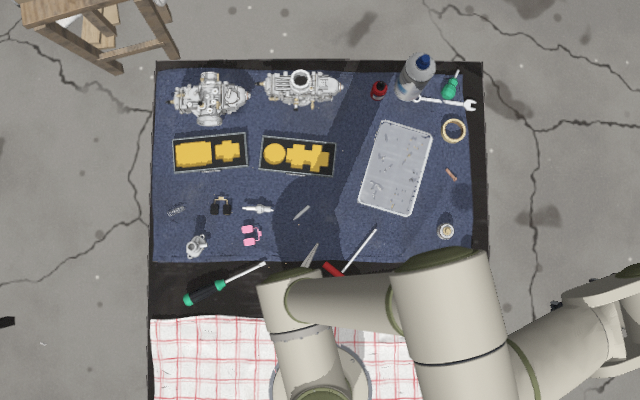

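View pics/scene0.png

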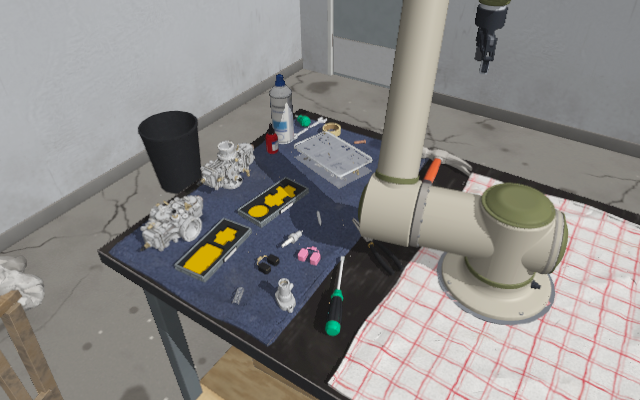

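The top view shows bowl_tray at (210,153), slide_tray at (297,156), spring (176,211), black float (221,205), pink float decoy (251,235), plug (258,209), pin (302,212), tap (196,246), copper tube (451,174) and a round cap (446,232). I'll enlarge the parts to confirm them.

```bash
cat > h.py <<'E'
import numpy as np, cv2
from scipy.spatial.transform import Rotation as R
from rig import env
def p2w(n,px,z,c=None):
    c=c or env.get_calibration(n)
    K=np.array([[c['fx'],0,c['cx']],[0,c['fy'],c['cy']],[0,0,1.]])
    u=cv2.undistortPoints(np.array(px,float).reshape(-1,1,2),K,np.array(c['dist'])).reshape(-1,2)
    q=c['orientation']; Rm=R.from_quat([q[1],q[2],q[3],q[0]]).as_matrix()
    d=np.c_[u[:,0],-u[:,1],-np.ones(len(u))]@Rm.T
    o=np.array(c['origin']); return o+d*((np.asarray(z)-o[2])/d[:,2]).reshape(-1,1)
def w2p(n,P,c=None):
    c=c or env.get_calibration(n)
    K=np.array([[c['fx'],0,c['cx']],[0,c['fy'],c['cy']],[0,0,1.]])
    q=c['orientation']; Rm=R.from_quat([q[1],q[2],q[3],q[0]]).as_matrix()
    p=(np.atleast_2d(P)-c['origin'])@Rm*[1,-1,-1]
    return cv2.projectPoints(p,np.zeros(3),np.zeros(3),K,np.array(c['dist']))[0].reshape(-1,2)
def tool_yaw(s):
    q=s['orientation']; m=R.from_quat([q[1],q[2],q[3],q[0]]).as_matrix(); return m
def go(pos,yaw,s=None):
    """shift (units of 30mm, tool axes) & turn about tool z (share of 90deg) to get TCP to pos with tool y axis along world yaw(deg), mod 180"""
    s=s or env.sense(); m=tool_yaw(s); d=m.T@(np.array(pos)-s['tcp_pos'])/0.03
    cur=np.degrees(np.arctan2(m[1,1],m[0,1])); dy=(yaw-cur+90)%180-90
    tilt=R.from_matrix(m.T@np.diag([1,-1,-1])@R.from_euler('z',0).as_matrix()).as_rotvec()
    print('t',round(s['time'],2),'tcp',s['tcp_pos'].round(4),'cur y yaw',cur.round(1),'| shift units (tool)',d.round(2),'| turn wz',round(-dy/90,3),'(%.1f deg)'%-dy,'tool z',m[:,2].round(3),'j6',round(float(s['joints'][5]),2))
E
python3 - <<'E'
from h import *
im=cv2.imread('pics/top0.png')
a=cv2.resize(im[125:270,160:350],(760,580),interpolation=cv2.INTER_CUBIC); cv2.imwrite('pics/topA.png',a)
b=cv2.resize(im[110:250,400:500],None,fx=4,fy=4,interpolation=cv2.INTER_CUBIC); cv2.imwrite('pics/topB.png',b)
E
```

```text
(no output)
```

View pics/topA.png

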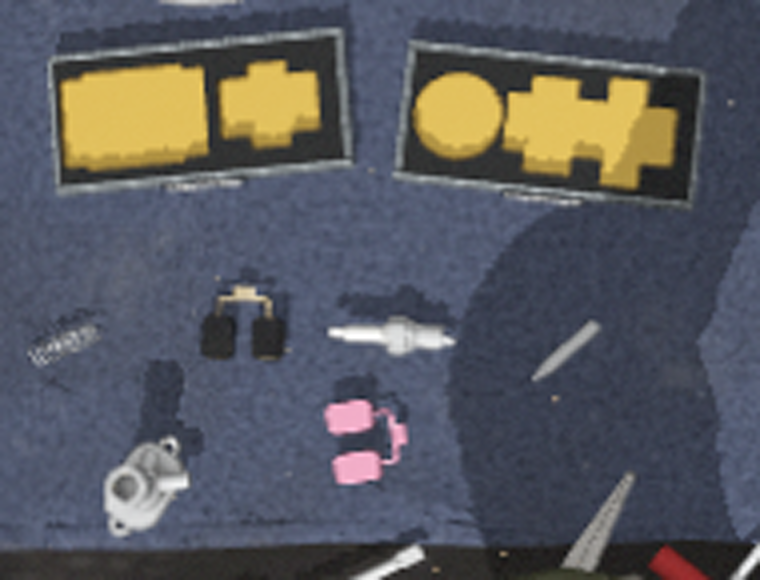

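View pics/topB.png

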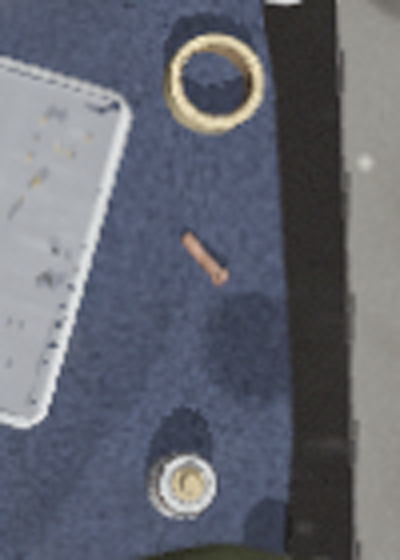

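Candidates: of the float shapes, black at crop A (243,330) and pink at (365,440), the black one is meant. The only grey pointed pin is at A (566,350); (600,520) is a tool blade in the apron area. The tube is the copper one at B (205,258). The cap with the brass boss is at B (185,485), while B (215,83) is a tape roll.

```bash
python3 - <<'E'
from h import *
A=lambda p:np.array(p)/4.+[160-.4,125-.4]
B=lambda p:np.array(p)/4.+[400-.4,110-.4]
T=lambda p,z:p2w('top',p,z)
for n,cs in (('bowl',[(50,60),(342,30),(352,160),(58,190)]),('slide',[(412,42),(704,73),(692,205),(397,175)])):
    w=T(A(cs),.016)[:,:2]; c=w.mean(0); ax=(w[0]-w[1]+w[3]-w[2])/2; print(n,c.round(4),'len',np.linalg.norm(ax).round(3),'y-axis yaw',np.degrees(np.arctan2(ax[1],ax[0])).round(1))
print('cap boss',T(B([(188,482)]),.034).round(4),'rim',T(B([(184,487)]),.024).round(4))
for n,f,pp,z in (('spring',A,[(32,355),(98,328)],.007),('needle',A,[(534,380),(598,322)],.004),('floatblocks',A,[(218,335),(269,335)],.014),('bridge',A,[(244,293)],.01),('tube',B,[(185,237),(224,279)],.005),('pink',A,[(365,440)],.01),('plug',A,[(330,332),(452,342)],.012)):
    w=T(f(pp),z)[:,:2]; d=w[-1]-w[0]; print(n,w.round(4).tolist(),'mid',w.mean(0).round(4),'len',np.linalg.norm(d).round(3),'yaw',np.degrees(np.arctan2(d[1],d[0])).round(1))
go([0.37,-0.28,0.2],0)
print(env.get_calibration('wrist'), env.pinch_z)
E
```

```text
bowl [0.5654 0.2652] len 0.178 y-axis yaw 95.8
slide [0.5572 0.0542] len 0.176 y-axis yaw 84.1
cap boss [[ 0.3788 -0.2965  0.034 ]] rim [[ 0.3761 -0.2967  0.024 ]]
spring [[0.4182, 0.3655], [0.4346, 0.3256]] mid [0.4264 0.3455] len 0.043 yaw -67.7
needle [[0.4046, 0.064], [0.4393, 0.026]] mid [0.422 0.045] len 0.051 yaw -47.6
floatblocks [[0.4302, 0.2515], [0.4303, 0.221]] mid [0.4302 0.2363] len 0.03 yaw -89.8
bridge [[0.4556, 0.2371]] mid [0.4556 0.2371] len 0.0 yaw 0.0
tube [[0.528, -0.3057], [0.5025, -0.3292]] mid [ 0.5153 -0.3175] len 0.035 yaw -137.4
pink [[0.3685, 0.1636]] mid [0.3685 0.1636] len 0.0 yaw 0.0
plug [[0.4323, 0.185], [0.4266, 0.1124]] mid [0.4295 0.1487] len 0.073 yaw -94.5
t 0.1 tcp [ 0.2455 -0.4919  0.2308] cur y yaw -63.5 | shift units (tool) [ 6.87 -4.47  1.03] | turn wz -0.705 (-63.5 deg) tool z [-0.     0.001 -1.   ] j6 -0.22
{'fx': 322.3335607728036, 'fy': 322.3335607728036, 'cx': 320.1978197056386, 'cy': 202.5019003156763, 'dist': array([-0.04091147,  0.        ,  0.        ,  0.        ,  0.        ]), 'origin': array([ 0.30652983, -0.46165091,  0.3731119 ]), 'orientation': array([ 0.84256315, -0.11444519,  0.07215146, -0.52132888])} 0.0187
```

```bash
python3 -m crank '[[[0.85,-0.49,0.3],[0,0,0]],[[0.85,-0.49,0.3],[0,0,0]],[[0.85,-0.49,0.3],[0,0,0]],[[0.85,-0.49,0.3],[0,0,0]],[[0.85,-0.49,0.3],[0,0,0]],[[0.85,-0.49,0.3],[0,0,0]],[[0.85,-0.49,0.3],[0,0,0]],[[0.85,-0.46,0.3],[0,0,0]],[[0,0,0],[0,0,0]]]' 70 30
python3 - <<'E'
from h import *
s=env.sense(); c=env.get_calibration('wrist'); im=env.snapshot('wrist'); cv2.imwrite('pics/w1.png',im[:,:,::-1])
print(w2p('wrist',[[.376,-.2965,.024],[.376,-.2965,0],s['tcp_pos']],c)); go([.376,-.2965,.01],-63.5,s)
np.save('w1.npy',c,allow_pickle=True)
E
```

```text
time: 1.23
tcp_pos: [0.3763, -0.2951, 0.1587]
orientation: [-0.001, 0.973, 0.231, -0.0]
wrist_force: [0.0, -0.5, -0.6]
gripper_width: 0.0698
finger_force: 0.0
[[322.04384484 193.62943733]
 [321.97860407 187.55891479]
 [320.47403684 259.41867468]]
t 1.23 tcp [ 0.3763 -0.2951  0.1587] cur y yaw -63.3 | shift units (tool) [-0.03  0.05  4.96] | turn wz 0.002 (0.2 deg) tool z [-0.001  0.002 -1.   ] j6 0.19
```

View pics/w1.png

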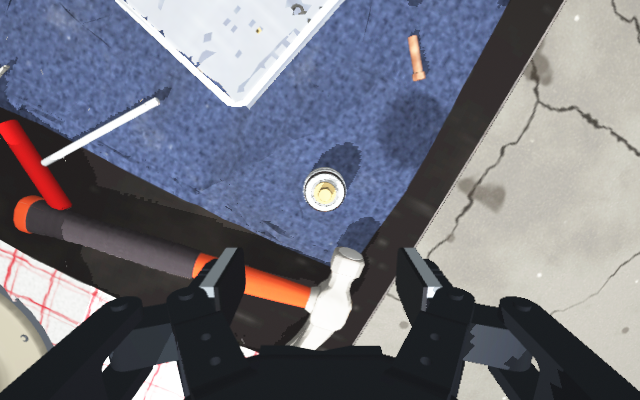

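The wrist view shows the cap at (325,190), the tube from (413,37) to head (419,78), and the hammer head near (345,260), about 5 cm behind the cap.

```bash
python3 - <<'E'
from h import *
c=np.load('w1.npy',allow_pickle=True).item()
print(p2w('wrist',[(325,190),(325,192)],[.018,.034],c).round(4))
w=p2w('wrist',[(413,37),(419,78)],.005,c);d=w[1]-w[0];print('tube',w.round(4),w.mean(0).round(4),np.degrees(np.arctan2(d[1],d[0])))
print('hammer',p2w('wrist',[(348,252)],.03,c).round(3))
go(list(p2w('wrist',[(325,190)],.018,c)[0][:2])+[.01],-63.5)
E
```

```text
[[ 0.3789 -0.2981  0.018 ]
 [ 0.3806 -0.297   0.034 ]]
tube [[ 0.528  -0.306   0.005 ]
 [ 0.502  -0.3274  0.005 ]] [ 0.515  -0.3167  0.005 ] -140.6462709869724
hammer [[ 0.339 -0.342  0.03 ]]
t 1.27 tcp [ 0.3761 -0.2963  0.1591] cur y yaw -63.4 | shift units (tool) [0.06 0.1  4.97] | turn wz 0.001 (0.1 deg) tool z [-0.001  0.    -1.   ] j6 0.19
```

```bash
python3 -m crank '[[[0.07,0.08,0.9],[0,0,0]],[[0,0,0.9],[0,0,0]],[[0,0,0.9],[0,0,0]],[[0,0,0.9],[0,0,0]],[[0,0,0.9],[0,0,0]],[[0,0,0.4],[0,0,0]],[[0,0,0],[0,0,0]]]' 62
python3 -m crank '[[[0,0,0],[0,0,0]],[[0,0,0],[0,0,0]],[[0,0,0],[0,0,0]],[[0,0,0],[0,0,0]],[[0,0,0],[0,0,0]],[[0,0,0],[0,0,0]]]' 30 30
python3 - <<'E'
from h import *
ty=np.radians(84.1); Ry=np.array([np.cos(ty),np.sin(ty)]); t=np.array([.5572,.0542])
p=t+Ry*.056; print(p); go([p[0],p[1],.12],84.1)
E
```

```text
time: 2.15
tcp_pos: [0.3787, -0.2984, 0.0122]
orientation: [-0.0, 0.973, 0.229, -0.0]
wrist_force: [-0.1, -0.4, 1.1]
gripper_width: 0.0618
finger_force: 0.0
time: 2.9
tcp_pos: [0.3792, -0.2984, 0.0135]
orientation: [0.001, 0.973, 0.229, 0.0]
wrist_force: [-1.9, -0.0, 5.3]
gripper_width: 0.0356
finger_force: 29.3
[0.56295638 0.10990336]
t 2.9 tcp [ 0.3792 -0.2984  0.0135] cur y yaw -63.5 | shift units (tool) [11.56 -9.43 -3.57] | turn wz 0.36 (32.4 deg) tool z [ 0.001 -0.002 -1.   ] j6 0.2
```

```bash
python3 -m crank '[[[0,0,-0.7],[0,0,0]],[[0,0,-1],[0,0,0]],[[0,0,-1],[0,0,0]],[[0,0,-1],[0,0,0]],[[0.9,-0.73,-0.8],[0,0,0]],[[0.97,-0.79,0],[0,0,0]],[[0.97,-0.79,0],[0,0,0]],[[0.97,-0.79,0],[0,0,0]],[[0.97,-0.79,0],[0,0,0]],[[0.97,-0.79,0],[0,0,0]],[[0.97,-0.79,0],[0,0,0]],[[0.97,-0.79,0],[0,0,0]],[[0.97,-0.79,0],[0,0,0]],[[0.97,-0.79,0],[0,0,0]],[[0.96,-0.79,0],[0,0,0]],[[0.96,-0.79,0],[0,0,0.09]],[[0,0,0],[0,0,0.09]],[[0,0,0],[0,0,0.09]],[[0,0,0],[0,0,0.09]],[[0,0,0],[0,0,0]]]'
python3 - <<'E'
from h import *
s=env.sense(); c=env.get_calibration('wrist'); im=env.snapshot('wrist'); cv2.imwrite('pics/w2.png',im[:,:,::-1])
np.save('w2.npy',c,allow_pickle=True); go([.563,.1099,.0175],84.1,s); print(w2p('wrist',[[.563,.1099,.006]],c),s['gripper_width'])
E
```

```text
time: 5.4
tcp_pos: [0.5627, 0.1098, 0.1479]
orientation: [-0.0, 0.999, -0.051, 0.0]
wrist_force: [0.1, 0.4, 0.0]
gripper_width: 0.0356
finger_force: 30.1
t 5.4 tcp [0.5627 0.1098 0.1479] cur y yaw -95.8 | shift units (tool) [ 0.01 -0.    4.35] | turn wz 0.001 (0.1 deg) tool z [ 0.001 -0.    -1.   ] j6 1.66
[[320.45591343 190.44014336]] 0.03558083522763735
```

View pics/w2.png

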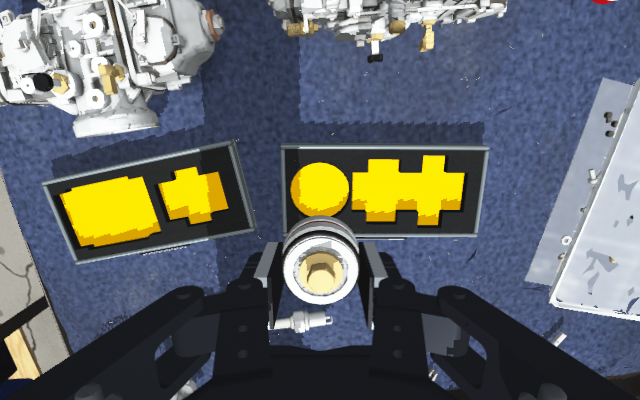

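The round pocket is centred at (321,190), matching the prediction of (320.5,190.4), and the cap is held upright with its boss at (321,271). I'll check the cap's offset in the hand and refine both trays.

```bash
python3 - <<'E'
from h import *
c=np.load('w2.npy',allow_pickle=True).item()
print('boss',p2w('wrist',[(321,271)],.168,c).round(4),'rim',p2w('wrist',[(320.5,267)],.158,c).round(4))
im=cv2.imread('pics/w2.png'); hsv=cv2.cvtColor(im,cv2.COLOR_BGR2HSV)
m=cv2.inRange(hsv,(20,150,120),(35,255,255)); m[235:]=0
n,l,st,ce=cv2.connectedComponentsWithStats(m)
for i in range(1,n):
    if st[i,4]<400: continue
    cn=np.argwhere(l==i)[:,::-1]
    g=p2w('wrist',cn.astype(float),.006,c)[:,:2]
    r=cv2.minAreaRect((g*1000).astype(np.float32)); print(st[i],'centre mm',np.round(r[0],1),'size',np.round(r[1],1),'ang',round(r[2],1))
for nme,q in (('slide',[(281,146),(489,148),(477,237),(287,236)]),('bowl',[(43,185),(235,140),(256,231),(76,263)])):
    w=p2w('wrist',q,.016,c)[:,:2]; ax=(w[0]-w[1]+w[3]-w[2])/2; print(nme,w.mean(0).round(4),np.linalg.norm(ax).round(3),np.degrees(np.arctan2(ax[1],ax[0])).round(1))
E
```

```text
boss [[0.5669 0.1093 0.168 ]] rim [[0.5637 0.1098 0.158 ]]
[ 352  155  113   70 5585] centre mm [554.9  31.5] size [101.2  64.6] ang 84.4
[ 290  162   59   54 2530] centre mm [564.4 111.1] size [52.7 49.2] ang 84.2
[ 158  167   71   57 2714] centre mm [570.2 226.5] size [51.7 57.3] ang 5.7
[  60  176  101   59 4588] centre mm [563.7 309.1] size [58.  85.1] ang 4.7
slide [0.5571 0.0542] 0.176 83.8
bowl [0.566  0.2639] 0.18 95.6
```

```bash
python3 -m crank '[[[-0.03,-0.01,0.8],[0,0,0]],[[0,0,0.9],[0,0,0]],[[0,0,0.9],[0,0,0]],[[0,0,0.8],[0,0,0]],[[0,0,0.5],[0,0,0]],[[0,0,0.3],[0,0,0]],[[0,0,0],[0,0,0]],[[0,0,0],[0,0,0]]]'
python3 -c "
from h import *
go([.5619,.1101,.0195],84.1); print(env.sense()['wrist_force'])"
```

```text
time: 6.45
tcp_pos: [0.5624, 0.1101, 0.0221]
orientation: [-0.0, 0.999, -0.051, 0.001]
wrist_force: [0.3, 0.4, -1.5]
gripper_width: 0.0358
finger_force: 30.1
t 6.45 tcp [0.5624 0.1101 0.0221] cur y yaw -95.9 | shift units (tool) [-0.02  0.    0.09] | turn wz 0.0 (0.0 deg) tool z [ 0.001 -0.    -1.   ] j6 1.66
[ 0.27206579  0.43959159 -1.46742523]
```

```bash
python3 -m crank '[[[-0.01,0,0.06],[0,0,0]],[[0,0,0.03],[0,0,0]],[[0,0,0],[0,0,0]]]'
python3 -m crank '[[[0,0,0],[0,0,0]],[[0,0,0],[0,0,0]],[[0,0,0],[0,0,0]],[[0,0,0],[0,0,0]]]' 56
python3 -m crank '[[[0,0,-0.5],[0,0,0]],[[0,0,-1],[0,0,0]],[[0,0,-1],[0,0,0]],[[0,0,-1],[0,0,0]],[[0,0,-1],[0,0,0]],[[0,0,0],[0,0,0]]]'
python3 -c "
from h import *
im=env.snapshot('wrist'); cv2.imwrite('pics/w3.png',im[150:350,200:440,::-1])
go([.4264,.3455,.15],22.3); print(env.sense()['wrist_force'])"
```

```text
time: 6.82
tcp_pos: [0.562, 0.1102, 0.0196]
orientation: [-0.0, 0.999, -0.051, 0.001]
wrist_force: [-2.1, 0.2, 5.3]
gripper_width: 0.0354
finger_force: 31.0
time: 7.32
tcp_pos: [0.5616, 0.1102, 0.0186]
orientation: [-0.0, 0.999, -0.051, -0.0]
wrist_force: [-0.2, 0.5, -0.1]
gripper_width: 0.056
finger_force: 0.0
time: 8.07
tcp_pos: [0.5626, 0.1102, 0.1567]
orientation: [-0.0, 0.999, -0.051, 0.003]
wrist_force: [-1.1, -0.6, 0.3]
gripper_width: 0.0561
finger_force: 0.0
t 8.12 tcp [0.5619 0.1102 0.1549] cur y yaw -95.9 | shift units (tool) [-5.3  -7.34  0.15] | turn wz 0.687 (61.8 deg) tool z [ 0.002  0.    -1.   ] j6 1.66
[-0.87276074  0.19607258 -1.02416418]
```

View pics/w3.png

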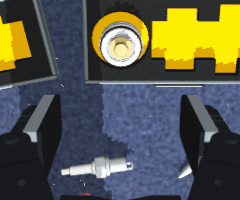

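The cap stands upright in its round pocket at crop (120,43). Next is the spring.

```bash
python3 -m crank '[[[-0.66,-0.92,0],[0,0,0]],[[-0.66,-0.92,0],[0,0,0]],[[-0.66,-0.92,0],[0,0,0]],[[-0.66,-0.92,0],[0,0,0]],[[-0.66,-0.92,0],[0,0,0]],[[-0.66,-0.92,0],[0,0,0]],[[-0.66,-0.92,0],[0,0,0]],[[-0.66,-0.92,0.1],[0,0,0]],[[0,0,0],[0,0,-0.11]],[[0,0,0],[0,0,-0.11]],[[0,0,0],[0,0,-0.11]],[[0,0,0],[0,0,-0.11]],[[0,0,0],[0,0,-0.11]],[[0,0,0],[0,0,-0.11]],[[0,0,0],[0,0,-0.11]],[[0,0,0],[0,0,-0.11]],[[0,0,0],[0,0,-0.11]],[[0,0,0],[0,0,-0.11]],[[0,0,0],[0,0,-0.11]],[[0,0,0],[0,0,-0.1]]]' 40
python3 -c "
from h import *
s=env.sense();c=env.get_calibration('wrist');np.save('w4.npy',c,allow_pickle=True)
im=env.snapshot('wrist'); cv2.imwrite('pics/w4.png',im[:,:,::-1])
go([.4264,.3455,.006],22.3,s); print(w2p('wrist',[[.4264,.3455,.007],[.4302,.2363,.014]],c))"
```

```text
time: 10.62
tcp_pos: [0.4262, 0.3458, 0.1497]
orientation: [-0.001, 0.557, 0.831, -0.001]
wrist_force: [0.3, -0.2, 1.2]
gripper_width: 0.0398
finger_force: 0.0
t 10.62 tcp [0.4262 0.3458 0.1497] cur y yaw 22.3 | shift units (tool) [-0.01  0.01  4.79] | turn wz 0.0 (0.0 deg) tool z [-0.002 -0.001 -1.   ] j6 0.08
[[320.45995131 191.00326565]
 [281.60300878 294.81551374]]
```

View pics/w4.png

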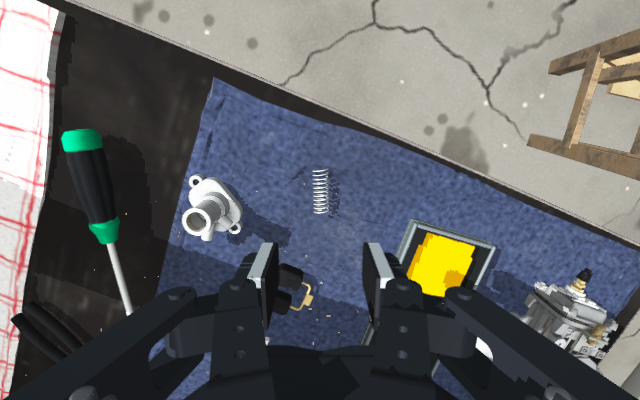

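The spring is at (320,191), aligned vertically in the image, with the tap 70 mm clear at (213,212). Descending to grasp.

```bash
python3 -m crank '[[[0,0,0.9],[0,0,0]],[[0,0,0.9],[0,0,0]],[[0,0,0.9],[0,0,0]],[[0,0,0.9],[0,0,0]],[[0,0,0.7],[0,0,0]],[[0,0,0.35],[0,0,0]],[[0,0,0.17],[0,0,0]],[[0,0,0],[0,0,0]]]' 34
python3 -m crank '[[[0,0,0],[0,0,0]],[[0,0,0],[0,0,0]],[[0,0,0],[0,0,0]],[[0,0,0],[0,0,0]],[[0,0,0],[0,0,0]],[[0,0,0],[0,0,0]]]' 3 30
python3 -m crank '[[[0,0,-0.5],[0,0,0]],[[0,0,-1],[0,0,0]],[[0,0,-1],[0,0,0]],[[0,0,-1],[0,0,0]],[[0,0,-1],[0,0,0]],[[0,0,0],[0,0,0]]]'
python3 -c "
from h import *
go([.5572,.0542,.14],84.1)"
```

```text
time: 11.68
tcp_pos: [0.4268, 0.3461, 0.0062]
orientation: [0.0, 0.559, 0.829, 0.0]
wrist_force: [-0.0, -0.0, 0.4]
gripper_width: 0.034
finger_force: 0.0
time: 12.42
tcp_pos: [0.427, 0.3462, 0.0067]
orientation: [0.0, 0.559, 0.829, 0.001]
wrist_force: [-0.6, -0.7, 5.8]
gripper_width: 0.0087
finger_force: 32.4
time: 13.18
tcp_pos: [0.4275, 0.3465, 0.1438]
orientation: [0.001, 0.559, 0.829, 0.002]
wrist_force: [0.3, -0.4, 0.3]
gripper_width: 0.0085
finger_force: 31.7
t 13.18 tcp [0.4275 0.3465 0.1438] cur y yaw 22.0 | shift units (tool) [-10.65   0.36   0.12] | turn wz -0.69 (-62.1 deg) tool z [ 0.004  0.002 -1.   ] j6 0.08
```

```bash
python3 -m crank '[[[-0.97,0.03,0],[0,0,0]],[[-0.97,0.03,0],[0,0,0]],[[-0.97,0.03,0],[0,0,0]],[[-0.97,0.03,0],[0,0,0]],[[-0.97,0.03,0],[0,0,0]],[[-0.97,0.03,0],[0,0,0]],[[-0.97,0.03,0],[0,0,0]],[[-0.97,0.03,0],[0,0,0]],[[-0.97,0.04,0],[0,0,0]],[[-0.97,0.04,0],[0,0,0]],[[-0.95,0.04,0],[0,0,0]],[[0,0,0],[0,0,-0.1]],[[0,0,0],[0,0,-0.1]],[[0,0,0],[0,0,-0.1]],[[0,0,0],[0,0,-0.1]],[[0,0,0],[0,0,-0.1]],[[0,0,0],[0,0,-0.1]],[[0,0,0],[0,0,-0.09]],[[0,0,0],[0,0,0]]]'
python3 -c "
from h import *
go([.5572,.0542,.0127],84.1)
im=env.snapshot('wrist'); cv2.imwrite('pics/w5.png',im[:,:,::-1])"
```

```text
time: 15.55
tcp_pos: [0.5561, 0.0539, 0.1404]
orientation: [-0.001, 0.052, 0.999, 0.0]
wrist_force: [0.6, 0.3, -0.5]
gripper_width: 0.0089
finger_force: 31.7
t 15.55 tcp [0.5561 0.0539 0.1404] cur y yaw 84.0 | shift units (tool) [-0.04  0.01  4.26] | turn wz -0.001 (-0.1 deg) tool z [-0.001  0.    -1.   ] j6 -1.58
```

View pics/w5.png

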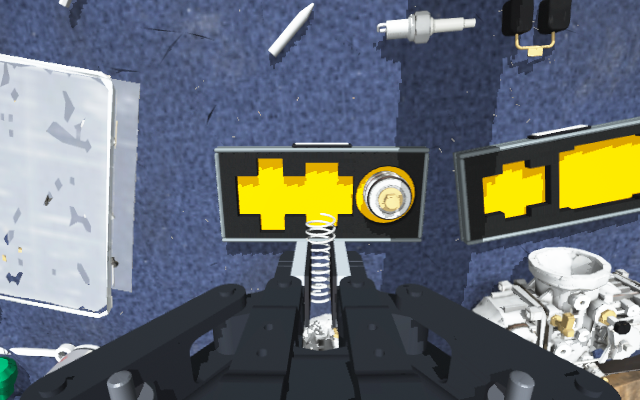

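Spring held along tray x and the tray pockets are directly below; cap seated at (387,196). Lowering.

```bash
python3 -m crank '[[[-0.04,0.01,0.8],[0,0,0]],[[0,0,0.9],[0,0,0]],[[0,0,0.9],[0,0,0]],[[0,0,0.7],[0,0,0]],[[0,0,0.5],[0,0,0]],[[0,0,0.3],[0,0,0]],[[0,0,0.06],[0,0,0]],[[0,0,0],[0,0,0]],[[0,0,0],[0,0,0]]]'
python3 -c "
from h import *
go([.5572,.0542,.0127],84.1)"
```

```text
time: 16.73
tcp_pos: [0.558, 0.054, 0.0168]
orientation: [0.001, 0.051, 0.999, -0.0]
wrist_force: [0.3, -0.2, -0.8]
gripper_width: 0.009
finger_force: 31.7
t 16.73 tcp [0.558  0.054  0.0168] cur y yaw 84.1 | shift units (tool) [0.03 0.   0.14] | turn wz 0.0 (0.0 deg) tool z [ 0.001 -0.    -1.   ] j6 -1.58
```

```bash
python3 -m crank '[[[0.02,0,0.08],[0,0,0]],[[0,0,0.05],[0,0,0]],[[0,0,0],[0,0,0]],[[0,0,0],[0,0,0]]]'
python3 -m crank '[[[0,0,0],[0,0,0]],[[0,0,0],[0,0,0]],[[0,0,0],[0,0,0]]]' 19
python3 -m crank '[[[0,0,-0.5],[0,0,0]],[[0,0,-1],[0,0,0]],[[0,0,-1],[0,0,0]],[[0,0,-1],[0,0,0]],[[0,0,-1],[0,0,0]],[[0,0,0],[0,0,0]]]'
python3 -c "
from h import *
go([.422,.045,.15],42.4)
c=env.get_calibration('wrist');np.save('w6.npy',c,allow_pickle=True)
im=env.snapshot('wrist'); cv2.imwrite('pics/w6.png',im[:,:,::-1])"
```

```text
time: 17.23
tcp_pos: [0.5571, 0.0541, 0.0127]
orientation: [0.0, 0.051, 0.999, -0.0]
wrist_force: [-2.3, -0.3, 6.0]
gripper_width: 0.009
finger_force: 32.4
time: 17.6
tcp_pos: [0.5571, 0.0541, 0.0122]
orientation: [-0.0, 0.051, 0.999, 0.0]
wrist_force: [-0.5, -0.5, 0.2]
gripper_width: 0.0187
finger_force: 0.0
time: 18.35
tcp_pos: [0.5581, 0.0541, 0.1503]
orientation: [0.003, 0.051, 0.999, -0.0]
wrist_force: [0.1, 0.8, 0.6]
gripper_width: 0.0189
finger_force: 0.0
t 18.35 tcp [0.5581 0.0541 0.1503] cur y yaw 84.1 | shift units (tool) [ 4.48 -0.77 -0.01] | turn wz 0.464 (41.7 deg) tool z [ 0.006 -0.001 -1.   ] j6 -1.58
```

View pics/w6.png

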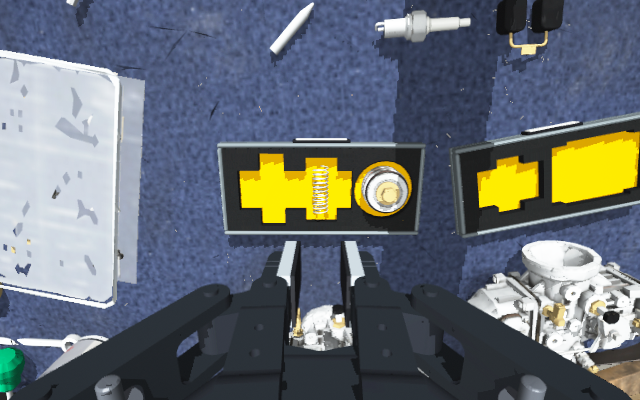

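The spring lies in its pocket at (320,190). The needle spans (272,53) to tip (313,4). Moving over it.

```bash
python3 - <<'E'
from h import *
c=np.load('w6.npy',allow_pickle=True).item()
w=p2w('wrist',[(273,52),(313,5)],.004,c);d=w[1]-w[0];print(w.round(4),w.mean(0).round(4),np.degrees(np.arctan2(d[1],d[0])),np.linalg.norm(d))
w=p2w('wrist',[(514,15),(547,15)],.014,c);print('float blocks',w.round(4))
E
python3 -m crank '[[[0.9,-0.15,0],[0,0,0]],[[0.9,-0.15,0],[0,0,0]],[[0.9,-0.15,0],[0,0,0]],[[0.9,-0.16,0],[0,0,0]],[[0.88,-0.16,0],[0,0,0]],[[0,0,0],[0,0,0.1]],[[0,0,0],[0,0,0.1]],[[0,0,0],[0,0,0.1]],[[0,0,0],[0,0,0.1]],[[0,0,0],[0,0,0.064]],[[0,0,0],[0,0,0]]]' 30
python3 - <<'E'
from h import *
s=env.sense();c=env.get_calibration('wrist');im=env.snapshot('wrist'); cv2.imwrite('pics/w7.png',im[:,:,::-1])
# detect needle: bright low-saturation blob near predicted
u=w2p('wrist',[[.422,.045,.004]],c)[0]; hsv=cv2.cvtColor(im,cv2.COLOR_RGB2HSV)
m=((hsv[:,:,1]<70)&(hsv[:,:,2]>110)).astype(np.uint8); y,x=np.mgrid[:400,:640]; m[np.hypot(x-u[0],y-u[1])>45]=0
n,l,st,ce=cv2.connectedComponentsWithStats(m); i=1+st[1:,4].argmax(); print(u,st[i],ce[i])
g=p2w('wrist',np.argwhere(l==i)[:,::-1].astype(float),.005,c)[:,:2]*1000
r=cv2.minAreaRect(g.astype(np.float32)); print(np.round(r[0],1),np.round(r[1],1),r[2]); print(np.round(cv2.boxPoints(r),1))
go([r[0][0]/1000,r[0][1]/1000,.004],42.4,s)
E
```

```text
[[0.4384 0.0274 0.004 ]
 [0.4068 0.0642 0.004 ]] [0.4226 0.0458 0.004 ] 130.7273452617746 0.048510716872694225
float blocks [[0.4309 0.2217 0.014 ]
 [0.4329 0.2487 0.014 ]]
time: 19.77
tcp_pos: [0.4206, 0.045, 0.1468]
orientation: [-0.001, 0.403, 0.915, -0.0]
wrist_force: [0.2, -0.7, -0.1]
gripper_width: 0.0302
finger_force: 0.0
[321.23692622 191.78919975] [315 163  12  56 481] [321.13929314 192.30561331]
[421.   45.3] [ 9.5 51.2] 40.66055679321289
[[400.7  61.6]
 [434.1  22.8]
 [441.3  29. ]
 [408.   67.8]]
t 19.77 tcp [0.4206 0.045  0.1468] cur y yaw 42.4 | shift units (tool) [-0.01  0.02  4.76] | turn wz 0.0 (0.0 deg) tool z [-0.002  0.    -1.   ] j6 -0.92
```

```bash
python3 -m crank '[[[0,0.02,0.9],[0,0,0.02]],[[0,0,0.9],[0,0,0]],[[0,0,0.9],[0,0,0]],[[0,0,0.9],[0,0,0]],[[0,0,0.7],[0,0,0]],[[0,0,0.35],[0,0,0]],[[0,0,0.13],[0,0,0]],[[0,0,0],[0,0,0]],[[0,0,0],[0,0,0]]]'
python3 -m crank '[[[0,0,0],[0,0,0]],[[0,0,0],[0,0,0]],[[0,0,0],[0,0,0]],[[0,0,0],[0,0,0]],[[0,0,0],[0,0,0]]]' 2 30
python3 -c "
from h import *
t=np.radians(84.1); print(.5572-.044*np.cos(t),.0542-.044*np.sin(t)); go([.5527,.0104,.14],84.1)"
```

```text
time: 20.95
tcp_pos: [0.4218, 0.0453, 0.0045]
orientation: [0.001, 0.418, 0.908, 0.0]
wrist_force: [-0.0, 1.2, -0.2]
gripper_width: 0.0299
finger_force: 0.0
time: 21.58
tcp_pos: [0.4217, 0.0453, 0.0042]
orientation: [0.0, 0.418, 0.908, 0.0]
wrist_force: [-1.1, 0.5, 6.1]
gripper_width: 0.0055
finger_force: 29.7
0.5526771283813612 0.010433076046844333
t 21.57 tcp [0.4217 0.0453 0.0042] cur y yaw 40.6 | shift units (tool) [-3.73  2.56 -4.52] | turn wz -0.484 (-43.5 deg) tool z [ 0.001 -0.    -1.   ] j6 -0.88
```

```bash
python3 -m crank '[[[0,0,-0.5],[0,0,0]],[[0,0,-1],[0,0,0]],[[0,0,-1],[0,0,0]],[[0,0,-1],[0,0,0]],[[0,0,-1],[0,0,0]],[[-0.93,0.64,0],[0,0,0]],[[-0.93,0.64,0],[0,0,0]],[[-0.93,0.64,0],[0,0,0]],[[-0.94,0.64,0],[0,0,0]],[[0,0,0],[0,0,-0.1]],[[0,0,0],[0,0,-0.1]],[[0,0,0],[0,0,-0.1]],[[0,0,0],[0,0,-0.1]],[[0,0,0],[0,0,-0.084]],[[0,0,0],[0,0,0]],[[0,0,0],[0,0,0]]]'
python3 -c "
from h import *
go([.5527,.0104,.0102],84.1)
im=env.snapshot('wrist'); cv2.imwrite('pics/w8.png',cv2.resize(im[140:360,200:480,::-1],None,fx=2,fy=2))"
```

```text
time: 23.58
tcp_pos: [0.5525, 0.0102, 0.1388]
orientation: [-0.0, 0.053, 0.999, 0.0]
wrist_force: [-0.1, -0.4, -0.7]
gripper_width: 0.0061
finger_force: 29.3
t 23.57 tcp [0.5525 0.0102 0.1388] cur y yaw 84.0 | shift units (tool) [-0.01  0.01  4.29] | turn wz -0.001 (-0.1 deg) tool z [-0.  0. -1.] j6 -1.66
```

View pics/w8.png

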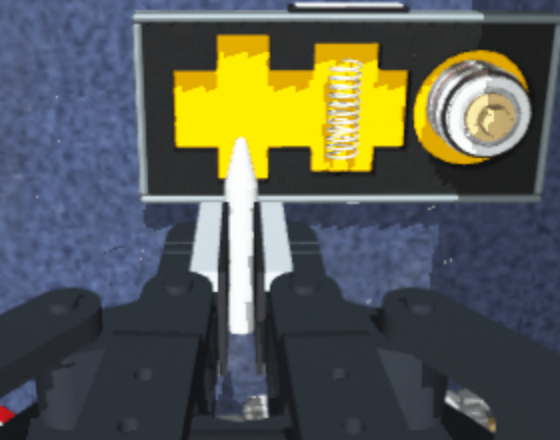

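The needle is held level and along tray x, tip at crop (240,140), with the needle pocket directly ahead under the TCP. Lowering.

```bash
python3 -m crank '[[[0,0,0.8],[0,0,0]],[[0,0,0.9],[0,0,0]],[[0,0,0.9],[0,0,0]],[[0,0,0.7],[0,0,0]],[[0,0,0.5],[0,0,0]],[[0,0,0.3],[0,0,0]],[[0,0,0.1],[0,0,0]],[[0,0,0],[0,0,0]],[[0,0,0],[0,0,0]]]'
python3 -c "
from h import *
go([.5527,.0104,.0102],84.1)"
```

```text
time: 24.75
tcp_pos: [0.5529, 0.0102, 0.0135]
orientation: [0.001, 0.051, 0.999, -0.0]
wrist_force: [0.8, 0.4, 0.5]
gripper_width: 0.0059
finger_force: 29.3
t 24.75 tcp [0.5529 0.0102 0.0135] cur y yaw 84.1 | shift units (tool) [0.01 0.01 0.11] | turn wz 0.0 (0.0 deg) tool z [ 0.001 -0.    -1.   ] j6 -1.66
```

```bash
python3 -m crank '[[[0,0,0.07],[0,0,0]],[[0,0,0.03],[0,0,0]],[[0,0,0],[0,0,0]],[[0,0,0],[0,0,0]]]'
python3 -m crank '[[[0,0,0],[0,0,0]],[[0,0,0],[0,0,0]],[[0,0,0],[0,0,0]]]' 17
python3 -m crank '[[[0,0,-0.5],[0,0,0]],[[0,0,-1],[0,0,0]],[[0,0,-1],[0,0,0]],[[0,0,-1],[0,0,0]],[[0,0,-1],[0,0,0]],[[0,0,0],[0,0,0]]]'
python3 -c "
from h import *
im=env.snapshot('wrist'); cv2.imwrite('pics/w9.png',im[:,:,::-1])
go([.431,.236,.15],90)"
```

```text
time: 25.25
tcp_pos: [0.5527, 0.0102, 0.0103]
orientation: [0.0, 0.051, 0.999, -0.0]
wrist_force: [-1.5, 1.3, 5.6]
gripper_width: 0.0059
finger_force: 30.3
time: 25.62
tcp_pos: [0.5526, 0.0102, 0.0098]
orientation: [-0.0, 0.051, 0.999, 0.0]
wrist_force: [-0.3, -0.1, 0.0]
gripper_width: 0.0172
finger_force: 0.0
time: 26.38
tcp_pos: [0.5536, 0.0101, 0.1479]
orientation: [0.003, 0.051, 0.999, -0.0]
wrist_force: [-0.3, -0.2, -0.5]
gripper_width: 0.017
finger_force: 0.0
t 26.43 tcp [0.5528 0.0102 0.1462] cur y yaw 84.1 | shift units (tool) [ 4.81  7.07 -0.14] | turn wz -0.065 (-5.9 deg) tool z [ 0.002 -0.    -1.   ] j6 -1.66
```

View pics/w9.png

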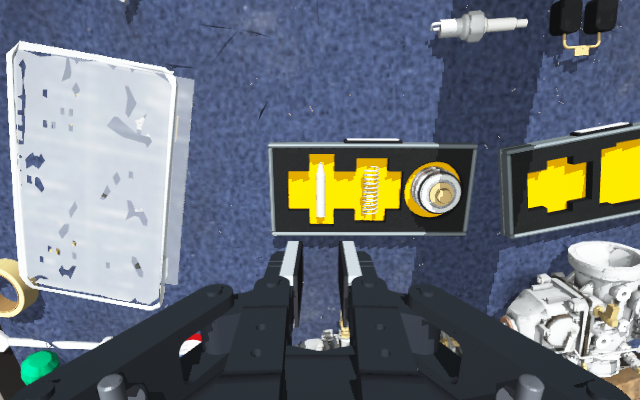

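All three slide parts are seated: needle (320,188), spring (370,190), cap (437,192). Next is the black float, measured by blob.

```bash
python3 -m crank '[[[0.6,0.88,0],[0,0,0]],[[0.6,0.88,0],[0,0,0]],[[0.6,0.88,0],[0,0,0]],[[0.6,0.88,0],[0,0,0]],[[0.6,0.88,0],[0,0,0]],[[0.6,0.88,0],[0,0,0]],[[0.6,0.88,0],[0,0,0]],[[0.6,0.88,-0.1],[0,0,0]],[[0,0,0],[0,0,-0.065]],[[0,0,0],[0,0,0]],[[0,0,0],[0,0,0]]]' 56
python3 - <<'E'
from h import *
s=env.sense();c=env.get_calibration('wrist');im=env.snapshot('wrist'); cv2.imwrite('pics/w10.png',im[:,:,::-1])
u=w2p('wrist',[[.431,.236,.014]],c)[0]; print(u)
m=(im.max(2)<45).astype(np.uint8); m[238:]=0; y,x=np.mgrid[:400,:640]; m[np.hypot(x-u[0],y-u[1])>50]=0
n,l,st,ce=cv2.connectedComponentsWithStats(m)
for i in range(1,n):
    if st[i,4]<60: continue
    g=p2w('wrist',np.argwhere(l==i)[:,::-1].astype(float),.012,c)[:,:2]*1000
    r=cv2.minAreaRect(g.astype(np.float32)); print(st[i],np.round(r[0],1),np.round(r[1],1),round(r[2],1))
go([.431,.236,.002],90,s)
cv2.imwrite('pics/w10c.png',cv2.resize(im[120:280,220:440,::-1],None,fx=3,fy=3))
E
```

```text
time: 27.8
tcp_pos: [0.4309, 0.2348, 0.1475]
orientation: [-0.0, 0.001, 1.0, -0.0]
wrist_force: [-0.6, 0.9, 0.3]
gripper_width: 0.0561
finger_force: 0.0
[321.30270824 192.92496476]
[298 174  19  31 547] [428.  223.3] [16.1 27.2] 89.6
t 27.8 tcp [0.4309 0.2348 0.1475] cur y yaw 89.8 | shift units (tool) [-0.01  0.04  4.85] | turn wz -0.002 (-0.2 deg) tool z [-0.001 -0.    -1.   ] j6 -1.31
```

View pics/w10c.png

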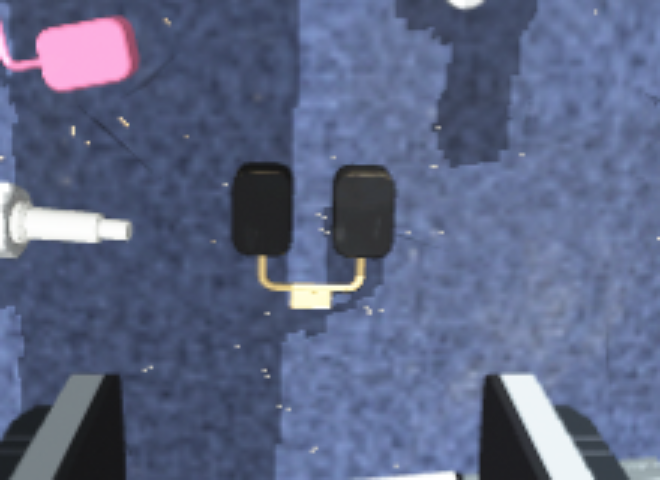

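The black float's blocks are at crop (262,209) and (364,211), centre ≈ (314,211), and the spark plug end is 57 mm away at (131,228), clear of the fingers.

```bash
python3 -m crank '[[[0.08,0.127,0.7],[0,0,0]],[[0,0,0.9],[0,0,0]],[[0,0,0.9],[0,0,0]],[[0,0,0.9],[0,0,0]],[[0,0,0.8],[0,0,0]],[[0,0,0.4],[0,0,0]],[[0,0,0.22],[0,0,0]],[[0,0,0],[0,0,0]],[[0,0,0],[0,0,0]]]' 58
python3 -m crank '[[[0,0,0],[0,0,0]],[[0,0,0],[0,0,0]],[[0,0,0],[0,0,0]],[[0,0,0],[0,0,0]],[[0,0,0],[0,0,0]]]' 38 30
python3 -c "
from h import *
go([.5524,.3041,.14],95.7)"
```

```text
time: 28.98
tcp_pos: [0.429, 0.239, 0.0039]
orientation: [0.001, 0.0, 1.0, 0.0]
wrist_force: [-0.2, 0.9, -0.4]
gripper_width: 0.0578
finger_force: 0.0
time: 29.6
tcp_pos: [0.429, 0.239, 0.0041]
orientation: [0.001, 0.0, 1.0, 0.0]
wrist_force: [-1.5, 0.4, 5.7]
gripper_width: 0.0467
finger_force: 30.6
t 29.6 tcp [0.429  0.239  0.0041] cur y yaw 90.0 | shift units (tool) [-4.12  2.17 -4.52] | turn wz -0.064 (-5.7 deg) tool z [ 0.001  0.    -1.   ] j6 -1.3
```

```bash
python3 -m crank '[[[0,0,-0.5],[0,0,0]],[[0,0,-1],[0,0,0]],[[0,0,-1],[0,0,0]],[[0,0,-1],[0,0,0]],[[0,0,-1],[0,0,0]],[[-0.82,0.43,0],[0,0,0]],[[-0.82,0.43,0],[0,0,0]],[[-0.82,0.43,0],[0,0,0]],[[-0.83,0.44,0],[0,0,0]],[[-0.83,0.44,0],[0,0,0]],[[0,0,0],[0,0,-0.064]],[[0,0,0],[0,0,0]],[[0,0,0],[0,0,0]]]'
python3 - <<'E'
from h import *
s=env.sense();c=env.get_calibration('wrist');im=env.snapshot('wrist'); cv2.imwrite('pics/w11.png',im[:,:,::-1])
go([.5524,.3041,.0101],95.7,s)
hsv=cv2.cvtColor(im,cv2.COLOR_RGB2HSV)
m=cv2.inRange(hsv,(20,150,120),(35,255,255)); n,l,st,ce=cv2.connectedComponentsWithStats(m)
for i in range(1,n):
    if st[i,4]<800: continue
    g=p2w('wrist',np.argwhere(l==i)[:,::-1].astype(float),.006,c)[:,:2]
    t=np.radians(95.7); R2=np.array([[np.sin(t),-np.cos(t)],[np.cos(t),np.sin(t)]]) # rows: tray x, tray y
    q=(g-[.5657,.2648])@R2.T*1000; print(st[i],'tray x',np.percentile(q[:,0],[0.5,99.5]).round(1),'tray y',np.percentile(q[:,1],[.5,99.5]).round(1))
E
```

```text
time: 31.22
tcp_pos: [0.552, 0.3038, 0.1385]
orientation: [0.0, -0.049, 0.999, 0.0]
wrist_force: [-0.3, -0.3, -0.7]
gripper_width: 0.0462
finger_force: 31.3
t 31.23 tcp [0.552  0.3038 0.1385] cur y yaw 95.6 | shift units (tool) [-0.01  0.01  4.28] | turn wz -0.001 (-0.1 deg) tool z [ 0.  0. -1.] j6 -1.35
[   0  140   66   66 2313] tray x [-57.1  -1.1] tray y [-252.7 -185.6]
[ 271  173  103   64 6070] tray x [-27.5  29.7] tray y [-2.3 86.3]
[ 195  178   68   54 2853] tray x [-23.3  25.7] tray y [-69.7 -11.6]
```

```bash
python3 -m crank '[[[-0.01,0.05,0.8],[0,0,0]],[[0,0,0.9],[0,0,0]],[[0,0,0.9],[0,0,0]],[[0,0,0.7],[0,0,0]],[[0,0,0.5],[0,0,0]],[[0,0,0.3],[0,0,0]],[[0,0,0.1],[0,0,0]],[[0,0,0],[0,0,0]],[[0,0,0.03],[0,0,0]],[[0,0,0.03],[0,0,0]],[[0,0,0],[0,0,0]]]'
python3 -c "
from h import *
go([.5524,.3055,.0101],95.7)"
```

```text
time: 32.65
tcp_pos: [0.5524, 0.3054, 0.0106]
orientation: [0.0, -0.05, 0.999, 0.0]
wrist_force: [-0.4, -0.3, -0.6]
gripper_width: 0.047
finger_force: 31.3
t 32.65 tcp [0.5524 0.3054 0.0106] cur y yaw 95.7 | shift units (tool) [0.   0.   0.02] | turn wz 0.0 (0.0 deg) tool z [ 0.  0. -1.] j6 -1.35
```

```bash
python3 -m crank '[[[0,0,0.015],[0,0,0]],[[0,0,0],[0,0,0]],[[0,0,0],[0,0,0]],[[0,0,0],[0,0,0]]]' 54
python3 -m crank '[[[0,0,-0.5],[0,0,0]],[[0,0,-1],[0,0,0]],[[0,0,-1],[0,0,0]],[[0,0,-1],[0,0,0]],[[0,0,-1],[0,0,0]],[[0,0,0],[0,0,0]],[[0,0,0],[0,0,0]]]'
python3 -c "
from h import *
im=env.snapshot('wrist'); cv2.imwrite('pics/w12.png',im[:,:,::-1])
go([.515,-.317,.15],-50)"
```

```text
time: 33.15
tcp_pos: [0.5524, 0.3054, 0.0101]
orientation: [-0.0, -0.05, 0.999, 0.0]
wrist_force: [-0.5, 1.5, 0.4]
gripper_width: 0.0539
finger_force: 0.0
time: 34.02
tcp_pos: [0.552, 0.3053, 0.1448]
orientation: [-0.0, -0.05, 0.999, -0.0]
wrist_force: [0.3, -0.4, -0.3]
gripper_width: 0.0542
finger_force: 0.0
t 34.08 tcp [0.5519 0.3053 0.1443] cur y yaw 95.7 | shift units (tool) [  3.29 -20.52  -0.18] | turn wz -0.381 (-34.3 deg) tool z [-0.002 -0.    -1.   ] j6 -1.35
```

```bash
python3 -m crank '[[[0.16,-1,0],[0,0,0]],[[0.16,-1,0],[0,0,0]],[[0.16,-1,0],[0,0,0]],[[0.16,-1,0],[0,0,0]],[[0.16,-1,0],[0,0,0]],[[0.16,-1,0],[0,0,0]],[[0.16,-1,0],[0,0,0]],[[0.16,-1,0],[0,0,0]],[[0.16,-1,0],[0,0,0]],[[0.16,-1,0],[0,0,0]],[[0.16,-1,0],[0,0,0]],[[0.16,-1,0],[0,0,0]],[[0.16,-1,0],[0,0,0]],[[0.16,-1,0],[0,0,0]],[[0.16,-1,0],[0,0,0]],[[0.16,-1,0],[0,0,0]],[[0.16,-1,0],[0,0,0]],[[0.16,-1,0],[0,0,0]],[[0.16,-1,0],[0,0,0]],[[0.2,-0.5,0],[0,0,0]]]' 32
python3 -m crank '[[[0,0,0],[0,0,0.116]],[[0,0,0],[0,0,0.116]],[[0,0,0],[0,0,0.116]],[[0,0,0],[0,0,0.116]],[[0,0,0],[0,0,0.116]],[[0,0,0],[0,0,0.116]],[[0,0,0],[0,0,0.116]],[[0,0,0],[0,0,0.116]],[[0,0,0],[0,0,0.116]],[[0,0,0],[0,0,0.116]],[[0,0,0],[0,0,0.116]],[[0,0,0],[0,0,0.116]],[[0,0,0],[0,0,0.116]],[[0,0,0],[0,0,0.116]],[[0,0,0],[0,0,0]]]'
python3 - <<'E'
from h import *
s=env.sense();c=env.get_calibration('wrist');im=env.snapshot('wrist'); cv2.imwrite('pics/w13.png',im[:,:,::-1])
u=w2p('wrist',[[.515,-.317,.005]],c)[0]; print(u)
f=im.astype(int); m=((f[:,:,0]-f[:,:,2]>25)&(f[:,:,0]>90)).astype(np.uint8); y,x=np.mgrid[:400,:640]; m[np.hypot(x-u[0],y-u[1])>45]=0
n,l,st,ce=cv2.connectedComponentsWithStats(m); i=1+st[1:,4].argmax(); print(st[i],ce[i])
g=p2w('wrist',np.argwhere(l==i)[:,::-1].astype(float),.006,c)[:,:2]*1000
r=cv2.minAreaRect(g.astype(np.float32)); b=cv2.boxPoints(r); print(np.round(r[0],1),np.round(r[1],1)); e=max((b[1]-b[0],b[2]-b[1]),key=np.linalg.norm); yw=np.degrees(np.arctan2(e[1],e[0])); print('long yaw',yw)
go([r[0][0]/1000,r[0][1]/1000,.004],yw+90,s)
E
```

```text
time: 36.58
tcp_pos: [0.5136, -0.2874, 0.144]
orientation: [-0.001, -0.049, 0.999, 0.001]
wrist_force: [-0.3, 0.9, -0.5]
gripper_width: 0.0322
finger_force: 0.0
time: 38.45
tcp_pos: [0.5138, -0.2858, 0.1447]
orientation: [-0.001, 0.941, 0.339, -0.0]
wrist_force: [0.2, -1.1, 0.2]
gripper_width: 0.0317
finger_force: 0.0
[347.72235648 211.67511388]
[341 193  12  39 357] [346.96358543 212.70308123]
[ 514.  -316.3] [36.4 10.2]
long yaw 40.66771
t 38.45 tcp [ 0.5138 -0.2858  0.1447] cur y yaw -50.3 | shift units (tool) [-0.64  0.79  4.69] | turn wz -0.011 (-1.0 deg) tool z [-0.001  0.001 -1.   ] j6 0.17
```

```bash
python3 -m crank '[[[-0.64,0.79,0.4],[0,0,-0.011]],[[0,0,0.9],[0,0,0]],[[0,0,0.9],[0,0,0]],[[0,0,0.9],[0,0,0]],[[0,0,0.8],[0,0,0]],[[0,0,0.5],[0,0,0]],[[0,0,0.3],[0,0,0]],[[0,0,0],[0,0,0]],[[0,0,0],[0,0,0]]]'
python3 -c "
from h import *
go([.514,-.3163,.004],-49.3)"
```

```text
time: 39.62
tcp_pos: [0.5147, -0.3171, 0.0048]
orientation: [0.001, 0.938, 0.347, 0.0]
wrist_force: [-0.2, -0.4, -0.1]
gripper_width: 0.0321
finger_force: 0.0
t 39.62 tcp [ 0.5147 -0.3171  0.0048] cur y yaw -49.4 | shift units (tool) [ 0.   -0.04  0.03] | turn wz -0.001 (-0.1 deg) tool z [ 0.001 -0.001 -1.   ] j6 0.11
```

```bash
python3 -m crank '[[[0,0,0],[0,0,0]],[[0,0,0],[0,0,0]],[[0,0,0],[0,0,0]],[[0,0,0],[0,0,0]],[[0,0,0],[0,0,0]]]' 4 30
python3 -m crank '[[[0,0,-0.5],[0,0,0]],[[0,0,-1],[0,0,0]],[[0,0,-1],[0,0,0]],[[0,0,-1],[0,0,0]],[[0,0,-1],[0,0,0]],[[0,0,0],[0,0,0.097]],[[0,0,0],[0,0,0.097]],[[0,0,0],[0,0,0.097]],[[0,0,0],[0,0,0.097]],[[0,0,0],[0,0,0]],[[0,0,0],[0,0,0]]]'
python3 -c "
from h import *
go([.5697,.2245,.15],-84.3)"
```

```text
time: 40.25
tcp_pos: [0.5146, -0.3171, 0.0047]
orientation: [0.0, 0.938, 0.347, 0.0]
wrist_force: [-0.5, -0.0, 6.1]
gripper_width: 0.0076
finger_force: 29.9
time: 41.62
tcp_pos: [0.5143, -0.3168, 0.1394]
orientation: [0.0, 0.999, 0.051, 0.0]
wrist_force: [-0.5, 0.3, -0.4]
gripper_width: 0.0075
finger_force: 29.2
t 41.62 tcp [ 0.5143 -0.3168  0.1394] cur y yaw -84.2 | shift units (tool) [  3.66 -17.76  -0.36] | turn wz 0.001 (0.1 deg) tool z [ 0. -0. -1.] j6 0.72
```

```bash
python3 -m crank '[[[-0.8,-0.98,0],[0,0,0]],[[-0.8,-0.98,0],[0,0,0]],[[-0.7,-0.98,0],[0,0,0]],[[0,-1,0],[0,0,0]],[[0,-1,0],[0,0,0]],[[0,-1,0],[0,0,0]],[[0,-1,0],[0,0,0]],[[0,-1,0],[0,0,0]],[[0,-1,0],[0,0,0]],[[0,-1,0],[0,0,0]],[[0,-1,0],[0,0,0]],[[0,-1,0],[0,0,0]],[[0.9,-0.98,0],[0,0,0]],[[1,-0.98,0],[0,0,0]],[[1,-0.98,0],[0,0,0]],[[1,-0.98,0],[0,0,0]],[[1,-0.98,0],[0,0,0]],[[1,-0.92,0],[0,0,0]],[[0,0,0],[0,0,0]],[[0,0,0],[0,0,0]]]'
python3 - <<'E'
from h import *
s=env.sense();c=env.get_calibration('wrist');im=env.snapshot('wrist'); cv2.imwrite('pics/w14.png',im[:,:,::-1])
go([.5697,.2245,.0108],-84.3,s); print(s['gripper_width'])
hsv=cv2.cvtColor(im,cv2.COLOR_RGB2HSV)
m=cv2.inRange(hsv,(20,150,120),(35,255,255)); m[238:]=0; n,l,st,ce=cv2.connectedComponentsWithStats(m)
for i in range(1,n):
    if st[i,4]<800: continue
    g=p2w('wrist',np.argwhere(l==i)[:,::-1].astype(float),.006,c)[:,:2]
    t=np.radians(95.7); R2=np.array([[np.sin(t),-np.cos(t)],[np.cos(t),np.sin(t)]])
    q=(g-[.5657,.2648])@R2.T*1000; print(st[i],'tray x',np.percentile(q[:,0],[0.5,99.5]).round(1),'tray y',np.percentile(q[:,1],[.5,99.5]).round(1))
f=im.astype(int); m=((f[:,:,0]-f[:,:,2]>35)&(f[:,:,0]>90)&(hsv[:,:,0]<15)).astype(np.uint8); m[:200]=0; m[:,:280]=0; m[:,360:]=0
n,l,st,ce=cv2.connectedComponentsWithStats(m); i=1+st[1:,4].argmax(); print('tube in hand',st[i],ce[i])
E
```

```text
time: 44.12
tcp_pos: [0.569, 0.2236, 0.1389]
orientation: [0.0, 0.999, 0.05, -0.0]
wrist_force: [-0.4, 0.5, -0.6]
gripper_width: 0.0077
finger_force: 29.2
t 44.12 tcp [0.569  0.2236 0.1389] cur y yaw -84.3 | shift units (tool) [ 0.03 -0.03  4.27] | turn wz 0.0 (0.0 deg) tool z [-0.001 -0.    -1.   ] j6 1.65
0.007749275836860252
[ 173  158  104   66 4635] tray x [-28.8  30.1] tray y [-1.1 86.2]
[ 284  163   70   57 3122] tray x [-25.   24.8] tray y [-69.6  -9.9]
[ 474  191  108   47 2745] tray x [-43.2  -0.8] tray y [-281.4 -184.1]
tube in hand [ 313  222   16   75 1101] [320.582198   258.61217075]
```

```bash
python3 -m crank '[[[0.02,-0.05,0.8],[0,0,0]],[[0,0,0.9],[0,0,0]],[[0,0,0.9],[0,0,0]],[[0,0,0.7],[0,0,0]],[[0,0,0.5],[0,0,0]],[[0,0,0.3],[0,0,0]],[[0,0,0.1],[0,0,0]],[[0,0,0],[0,0,0]],[[0,0,0.03],[0,0,0]],[[0,0,0.03],[0,0,0]],[[0,0,0],[0,0,0]]]'
python3 -c "
from h import *
go([.5697,.2252,.0108],-84.3)"
```

```text
time: 45.55
tcp_pos: [0.57, 0.2256, 0.0113]
orientation: [-0.0, 0.999, 0.049, 0.0]
wrist_force: [0.2, -0.7, -0.1]
gripper_width: 0.0078
finger_force: 29.2
t 45.55 tcp [0.57   0.2256 0.0113] cur y yaw -84.4 | shift units (tool) [-0.01  0.01  0.02] | turn wz -0.001 (-0.1 deg) tool z [ 0.  0. -1.] j6 1.66
```

```bash
python3 -m crank '[[[0,0,0.015],[0,0,0]],[[0,0,0],[0,0,0]],[[0,0,0],[0,0,0]],[[0,0,0],[0,0,0]]]' 22
python3 -m crank '[[[0,0,-0.5],[0,0,0]],[[0,0,-1],[0,0,0]],[[0,0,-1],[0,0,0]],[[0,0,-1],[0,0,0]],[[0,0,-1],[0,0,0]],[[-0.6,-0.1,-0.7],[0,0,0]],[[-0.6,0.4,-0.7],[0,0,0]],[[0,0.4,0],[0,0,0]],[[0,0,0],[0,0,0]],[[0,0,0],[0,0,0]]]'
python3 -c "
from h import *
im=env.snapshot('wrist')[:,:,::-1]; t=env.snapshot('top')[:,:,::-1]
a=cv2.resize(im[120:280,100:540],(800,291),interpolation=cv2.INTER_CUBIC); b=cv2.resize(t[125:270,160:350],(400,305))
o=np.zeros((596,800,3),np.uint8); o[:291]=a; o[291:,:400]=b; o[291:,400:]=cv2.resize(t[60:268,140:490],(400,305)); cv2.imwrite('pics/fin.png',o)"
```

```text
time: 46.05
tcp_pos: [0.57, 0.2255, 0.0108]
orientation: [0.0, 0.999, 0.049, -0.0]
wrist_force: [0.7, 0.2, -0.2]
gripper_width: 0.022
finger_force: 0.0
time: 47.3
tcp_pos: [0.5364, 0.2011, 0.187]
orientation: [-0.0, 0.999, 0.049, -0.001]
wrist_force: [-0.1, -0.0, 0.3]
gripper_width: 0.0217
finger_force: 0.0
```

View pics/fin.png

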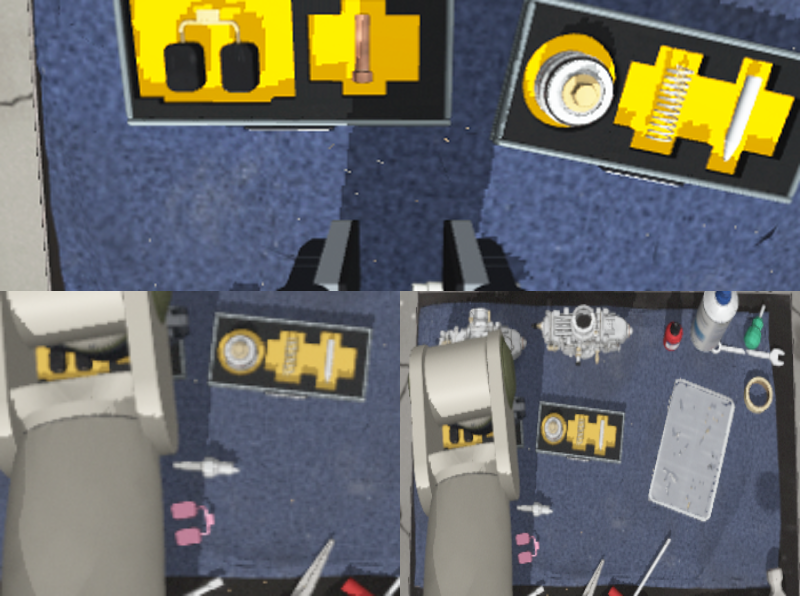

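The final view shows the float (210,60) and tube (362,50) flat in the bowl tray, and the cap, spring and needle in the slide tray. The plug hasn't moved.

```bash
python3 -c "
from rig import env
print(env.close_job())"
```

```text
the job is handed in; nothing more can be done
None
```

I handed the job in at about 47 s on the robot's clock: the cap, spring and needle are in the slide tray, and the black twin float and emulsion tube are in the bowl tray. I placed them in the order you listed and saw them seated in the last picture. The spark plug is where it was; the fuel tap was hidden by the arm in that picture, but nothing reached for it.

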